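# Reset the counter's tripped supply under its push-latch cover

### The arm

A 6-joint arm with a two-finger parallel gripper is mounted at the origin on the work surface. World frame = base frame: x ahead of the robot, y to its left, z up, the work surface at z = 0. Lengths are in mm, angles in rad, forces in N, time in s.
With the tool pointing down it reaches from about 400 to 925 mm from the base axis. Payload 12.5 kg.
Tool frame: the origin (TCP) lies at the centre of the arm's flange, where the gripper is bolted on; the fingertips stand 190 mm ahead of it and the grasp point (between the pads) lies 171 mm ahead of it; z points along the fingers, y is the direction in which the jaws open and shut (so a half turn about z gives the same grasp; the last joint's range is limited). The gripper opens to 95 mm and grips with 3 to 60 N. Pads are 20 mm wide; open, the fingers measure 119 mm over their backs; the gripper's body (75 mm by 180 mm) begins 59 mm behind the grasp point.
Start: joints at [-1.237, 0.491, 1.559, -0, 1.092, -0.106], TCP at [266.118, -565.514, 404.761] pointing down, gripper open.
Joint ranges: [-3.1, 3.1], [-0.84, 2.19], [0.05, 2.79], [-1.13, 4.28], [0.06, 2.93], [-2.69, 2.69]. Speed limits (rad/s): [2.22, 2.22, 2.79, 3.14, 3.14, 3.14].

### API

Orientations are given as [roll, pitch, yaw] about the fixed x, y, z axes, in that order (R = Rz(yaw) Ry(pitch) Rx(roll)).
In Python, from cell import env gives the robot as it stands.
- The arm moves only by the shell command python3 -m pendant 'ROWS'. ROWS is JSON, a list of rows, each an object of numbers: "x", "y", "z": the shift along the tool's x, y, z in units of 150 mm (1.0 is 150 mm); "rx", "ry", "rz": the turn, a rotation vector about the tool's x, y, z in units of 45 degrees (1.0 is 45 degrees); "jaw": the opening, from 0 (shut) to 1 (fully open). In form: [{"x": .., "y": .., "z": .., "rx": .., "ry": .., "rz": .., "jaw": ..}, ...]. A call has 1 to 10 rows; each row is the pose to reach, as a shift and turn from the pose commanded when the call began, along the tool's axes at that moment; what a row does not reach only later rows make up. A row lasts 1/8 s, in which the tool goes at most 62.5 mm and 10.7 degrees, less where a joint would pass 70% of its speed; a pose out of reach is approached as far as the arm can. A call with a number of a shift or a turn outside -1 to 1 is refused whole. A call with a gripper value outside its range is refused whole. The fingers move at their own pace and stop on an object; the grip force is fixed at half the most. Time passes only in rows, so rows that repeat a pose let the fingers close. It gives the time, the measured TCP pose, the force and the opening at its end, in the units of the state.
- env.state(): the state, without advancing time (a new reading comes with each control period).
- env.read_camera(name): name is "scene" or "top" or "wrist"; returns a dict with "img" (420x560x3 uint8, red, green, blue), "fx", "fy", "cx", "cy" (pixels), "rvec" (rotation vector, rad) and "tvec" (3), from world to camera coordinates, as OpenCV has them. Camera axes: x right, y down, z forward; pixel columns grow to the right and rows downward; lengths in mm; the calibration is good to about 2 mm. A picture is of the moment at which its call begins. There is no depth.
- env.job_done(): hands the job in, once; it reports no verdict.
The state is a dict: "t": time; "joints": joint angles; "qvel": joint speeds; "tau": joint torques, N m; "eef_pos": TCP position; "tcp_rot": TCP orientation; "ft_force": force on the tool from outside, world axes, zero at the start; "moment": the same for the moment, N m; "opening": opening from 0.0 (shut) to 1.0 (fully open).
Only numpy, scipy, OpenCV 4.12 (cv2) and the standard library are available. Lean on these libraries where they do the work, as an engineer would, in place of code of your own. Each camera call takes 0.05 s, during which the arm holds its last target.

### The job

Press the wide push-latch cover on the packing counter so that it pops open, press the reset button under it fully down and let it come back up, then press the cover down again until it latches shut and stays shut by itself. Only press and push with the fingertips: grip or lift nothing, keep the narrow box's cover shut, and leave the loose things on the counter where they are.

Things in the scene. Friction and masses are not known exactly. Their poses are not given: they have to be found in the camera images.
- reset_box: The reset box: dark metal housing screwed to the deck, 94 (x) x 113 (y) mm, walls 58 mm tall and 5 mm thick; the wider of two like boxes. Origin at the centre of its underside; x points from its front (latch side) to its hinge side, y along the hinge, z up.
- cover (a joint): Hinge angle of the wide cover, rad. 0: latched shut, top level. Pressed in to its solid stop (-0.085, 5 mm at the press point) and let go, it unlatches and springs up to its stop at 1.75 (just past upright). From open, pushed down to -0.085 and let go, it latches at 0; pushed in less than about 0.06, it springs open again. The spring takes about 4 N at the press point; 10 to 15 N is ample.
- cover_press (a point): Press point of the wide aluminium cover: centreline of its outer (top) face, 62 mm from the hinge line, 20 mm from the free edge; 66 mm above the deck when shut, 8 mm proud of the walls. Moves with the cover; z is the cover's outward normal. The cover is 82 mm from hinge to free edge, 100 mm along the hinge, 8 mm thick.
- cover_hinge (a point): On the hinge line of the wide cover, at its middle, 60 mm above the deck (6 mm under the shut cover's top face), at the housing's back (+x of the box). Its axes turn with the cover: y along the hinge; x points from the free edge to the hinge.
- reset (a joint): Travel of the reset button, m: 0 released, 0.006 fully down. A spring returns it. Fully down takes 5 N.
- reset_top (a point): Centre of the top of the reset button, pressed downward: white, 26 mm across, in a black collar, inside the box under the wide cover, 14 mm ahead (-x) of the box's centre, 50 mm above the deck, 8 mm below the rim. The space inside the walls is 84 (x) x 103 (y) mm. The open cover stands behind it; its top edge is 140 mm above the deck, 70 mm behind the button's centre.
- narrow_cover (a joint): Hinge angle of the other box's cover, rad; same latch, 0 is latched shut. To be left shut.
- narrow_cover_press (a point): Centreline point on top of the narrow cover (58 mm along its hinge, 82 mm from hinge to edge), 62 mm from its hinge, 66 mm above the deck. Its box is 94 x 71 mm. A bystander.
- stopper: Green glass bottle stopper standing on its 38 mm head, 34 mm tall. Origin at the centre of its underside. A bystander.
- corner_guard: White nylon pallet corner guard, an L-section 90 mm long, 50 mm tall. Origin at the centre of its underside. A bystander.
- knob_a: Walnut drawer knob, 32 mm across, 30 mm tall, loose on the deck. Origin at the centre of its underside. A bystander.
- knob_b: The second walnut drawer knob, like the first. Origin at the centre of its underside. A bystander.
- tape_roll: Roll core, a cardboard ring 100 mm across and 48 mm tall, lying flat. Origin at the centre of its underside. A bystander.
- carton: Small cardboard carton, 100 x 130 x 70 mm tall. Origin at the centre of its underside. A bystander.
- carton_strip: Small pale wooden spacer block, 30 x 30 x 20 mm tall. Origin at the centre of its underside. A bystander.

How it is judged:
By the outcome, as a careful person would: the job done as asked, in the order asked, and still so for the second after the job is handed in, with the robot touching nothing.
It also fails if it takes over 56 s, if anything falls off the work surface, if the arm or the gripper's body presses on something with over 40 N, if the wrist force passes 120 N, or if a joint passes its speed limit or range.

## Working session

There is one attempt and no reset: what is moved stays moved. The work goes in short steps, Python scripts to look and compute and a shell command to move; the robot and the scene stay as the last step left them, time stands still between calls to the robot, and variables do not carry over. Pictures are saved under pics/ and viewed, and the job is handed in when it is done.

```bash
mkdir -p pics; ls; python3 - <<'E'
from cell import env
import cv2
s=env.state();print({k:s[k] for k in s if k not in('qvel','tau')})
for n in('scene','top','wrist'):
    r=env.read_camera(n);cv2.imwrite(f'pics/{n}0.png',r['img'][:,:,::-1]);print(n,r['fx'],r['cx'],r['cy'],r['rvec'],r['tvec'])
E
```

```text
pics
{'t': 0.0, 'joints': array([-1.23662704e+00,  4.91593166e-01,  1.55945896e+00, -5.01702569e-05,
        1.09168866e+00, -1.05566463e-01]), 'eef_pos': array([ 266.08955643, -565.49603479,  404.13746825]), 'tcp_rot': array([-3.14044623e+00, -7.67317617e-05,  4.39758859e-01]), 'ft_force': array([-1.22161471, -0.20066511, -0.80065204]), 'moment': array([-0.00454338,  0.02834097, -0.01733118]), 'opening': 0.9989111979019007}
scene 506.7378821926391 276.246219249922 213.2345120794181 [ 2.39806324  1.05956891 -0.28383033] [-354.73062284 -288.26423119 1355.46098941]
top 381.00587032970725 278.67758484441487 210.63145079237543 [ 2.18790143 -2.16940725  0.1389907 ] [-21.02389622 514.45755147 769.23292227]
wrist 330.3493629111173 279.1229512216227 210.44572948059124 [-2.45030589  1.55618639  0.21635988] [-624.79976117  -29.65973801  391.84844808]
```

View pics/scene0.png

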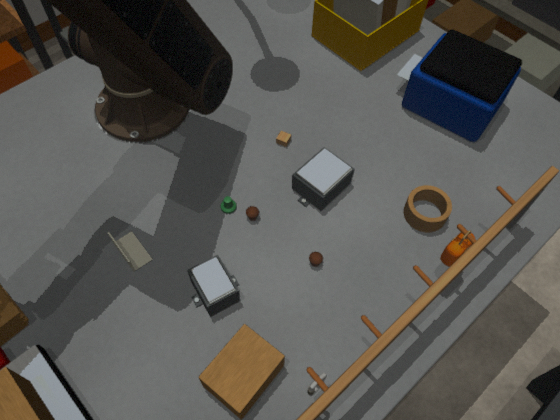

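View pics/top0.png

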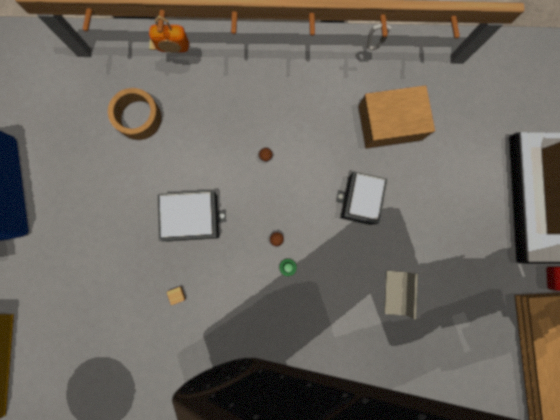

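View pics/wrist0.png

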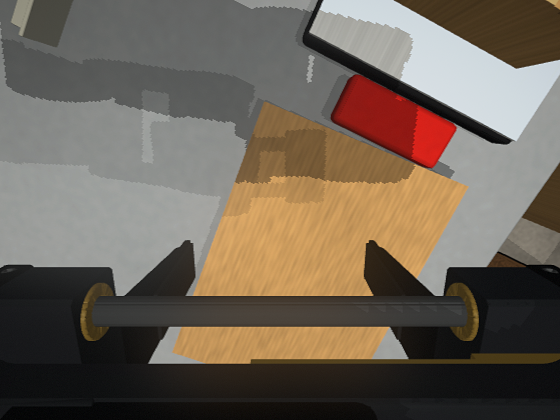

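```bash
python3 - <<'E'
import cv2,numpy as np
a=cv2.imread('pics/top0.png');b=cv2.imread('pics/scene0.png')
c=lambda i,x,y,w,h:cv2.resize(i[y:y+h,x:x+w],(400,300),interpolation=cv2.INTER_CUBIC)
o=np.vstack([np.hstack([c(a,145,180,100,75),c(a,325,165,80,60)]),np.hstack([c(b,273,140,100,75),c(b,170,245,100,75)])])
cv2.imwrite('pics/crop1.png',o)
E
```

```text
(no output)
```

View pics/crop1.png

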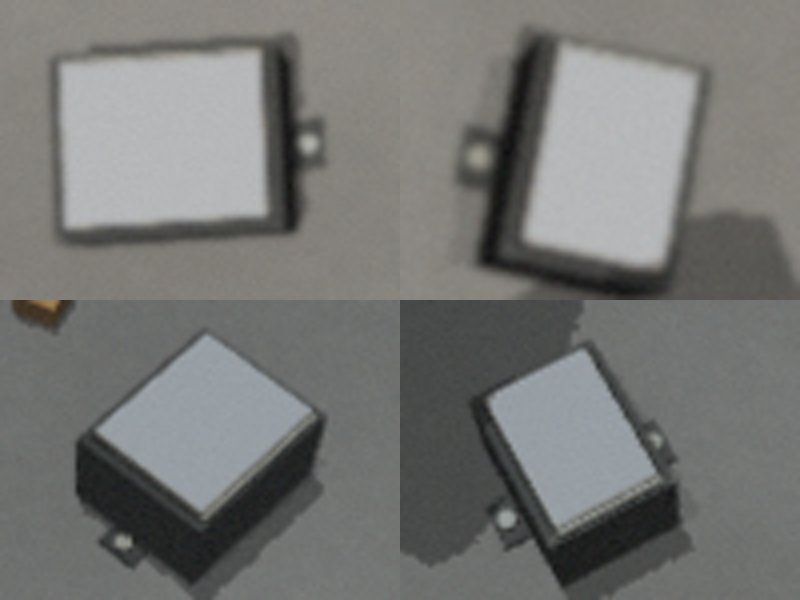

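```bash
cat > h.py <<'E'
import numpy as np,cv2
from cell import env
def ray(r,u,v,z):
    R=cv2.Rodrigues(np.array(r['rvec'],float))[0];t=np.array(r['tvec'],float).ravel()
    d=R.T@np.array([(u-r['cx'])/r['fx'],(v-r['cy'])/r['fy'],1]);c=-R.T@t
    return c+d*(z-c[2])/d[2]
def pix(r,p):
    R=cv2.Rodrigues(np.array(r['rvec'],float))[0];t=np.array(r['tvec'],float).ravel()
    q=R@np.array(p,float)+t;return np.array([r['fx']*q[0]/q[2]+r['cx'],r['fy']*q[1]/q[2]+r['cy']])
E
python3 - <<'E'
from h import *
np.set_printoptions(precision=1,suppress=True)
T=env.read_camera('top');S=env.read_camera('scene')
tc=[(60,62),(265,48),(268,217),(64,230)]
sc=[(205,333),(315,412),(203,515),(97,430)]
P=[ray(T,145+x/4,180+y/4,66)[:2] for x,y in tc];Q=[ray(S,273+x/4,140+(y-300)/4,66)[:2] for x,y in sc]
for n,A in(('top',P),('scene',Q)):
    A=np.array(A);print(n,A.tolist(),A.mean(0),[np.linalg.norm(A[i]-A[(i+1)%4]) for i in range(4)])
# narrow
tc=[(558,42),(703,70),(668,270),(522,240)]
A=np.array([ray(T,325+(x-400)/5,165+y/5,66)[:2] for x,y in tc]);print(A,A.mean(0))
for n,u,v,z in [('knob a',276,239,15),('knobb',265,154,15),('stopper',288,268,17),('strip',176,296,20)]:print(n,ray(T,u,v,z))
E
```

```text
top [[538.3881812043916, 219.59197972281396], [546.4951180041609, 118.6545586114674], [462.5681658811934, 115.03646593837101], [455.3891016184491, 214.37255426242785]] [500.7 166.9] [np.float64(101.26245802312309), np.float64(84.00490394757907), np.float64(99.59516758966488), np.float64(83.16303033349698)]
scene [[459.35617789862005, 213.781917877232], [542.9152738178898, 219.76963439467238], [549.7874602393415, 120.73402528522149], [467.64951467475134, 117.17842327321023]] [504.9 167.9] [np.float64(83.77335650395625), np.float64(99.27375694457794), np.float64(82.21486731266671), np.float64(96.95882943080322)]
[[ 587.6 -172.5]
 [ 576.8 -231.1]
 [ 495.7 -215.3]
 [ 507.2 -156.9]] [ 541.8 -194. ]
knob a [455.8 -11.7  15. ]
knobb [638.2  13.4  15. ]
stopper [395.6 -37.2  17. ]
strip [337.6 192.2  20. ]
```

```bash
python3 -m pendant '[{"x":0.97,"y":-0.65,"rz":0.47,"jaw":0},{"x":0.97,"y":-0.65,"rz":0.47,"jaw":0},{"x":0.97,"y":-0.65,"rz":0.47,"jaw":0}]'; python3 -m pendant '[{"x":0.28,"y":-0.96,"jaw":0},{"x":0.28,"y":-0.96,"jaw":0},{"x":0.28,"y":-0.96,"jaw":0}]'
python3 - <<'E'
from h import *
s=env.state();print(s['t'],s['eef_pos'],s['tcp_rot'],s['joints'])
r=env.read_camera('wrist');R=cv2.Rodrigues(r['rvec'])[0];print(-R.T@r['tvec']-s['eef_pos'],R)
E
```

```text
0.25 [ 266.11942991 -565.50463422  404.49003653] [-3.14114548e+00 -2.70734855e-05  4.39817029e-01] [-1.23658937e+00  4.91207568e-01  1.55913129e+00 -2.27804589e-05
  1.09170133e+00 -1.05599572e-01]
[ 69.91925291  32.50835714 -19.74739612] [[ 4.25013639e-01 -9.05186715e-01 -6.46491423e-04]
 [-8.71221212e-01 -4.09259369e-01  2.71072627e-01]
 [-2.45635923e-01 -1.14646326e-01 -9.62558680e-01]]invalid input
invalid input
```

```bash
python3 -m pendant '[{"x":0.97,"y":-0.65,"z":0.0,"rx":0.0,"ry":0.0,"rz":0.47,"jaw":0.0},{"x":0.97,"y":-0.65,"z":0.0,"rx":0.0,"ry":0.0,"rz":0.47,"jaw":0.0},{"x":0.97,"y":-0.65,"z":0.0,"rx":0.0,"ry":0.0,"rz":0.47,"jaw":0.0}]'
```

```text
t: 0.68
eef_pos: [357.0, -413.5, 404.8]
tcp_rot: [3.142, -0.0, 0.068]
ft_force: [0.4, -0.4, 0.1]
opening: 0.743
```

```bash
python3 -m pendant '[{"x":0.28,"y":-0.96,"z":0.0,"rx":0.0,"ry":0.0,"rz":0.0,"jaw":0.0},{"x":0.28,"y":-0.96,"z":0.0,"rx":0.0,"ry":0.0,"rz":0.0,"jaw":0.0},{"x":0.28,"y":-0.96,"z":0.0,"rx":0.0,"ry":0.0,"rz":0.0,"jaw":0.0}]'
python3 -m pendant '[{"x":0.28,"y":-0.96,"z":0.0,"rx":0.0,"ry":0.0,"rz":0.0,"jaw":0.0},{"x":0.28,"y":-0.96,"z":0.0,"rx":0.0,"ry":0.0,"rz":0.0,"jaw":0.0},{"x":0.28,"y":-0.96,"z":0.0,"rx":0.0,"ry":0.0,"rz":0.0,"jaw":0.0}]'
python3 -m pendant '[{"x":0.28,"y":-0.96,"z":0.0,"rx":0.0,"ry":0.0,"rz":0.0,"jaw":0.0},{"x":0.28,"y":-0.96,"z":0.0,"rx":0.0,"ry":0.0,"rz":0.0,"jaw":0.0},{"x":0.28,"y":-0.96,"z":0.0,"rx":0.0,"ry":0.0,"rz":0.0,"jaw":0.0}]'
python3 - <<'E'
from h import *
r=env.read_camera('wrist');cv2.imwrite('pics/w1.png',r['img'][:,:,::-1])
E
```

```text
t: 1.05
eef_pos: [388.1, -266.0, 405.0]
tcp_rot: [-3.141, -0.0, 0.073]
ft_force: [0.5, -0.9, 0.4]
opening: 0.426
t: 1.42
eef_pos: [419.7, -119.6, 404.9]
tcp_rot: [3.142, -0.0, 0.073]
ft_force: [-0.2, -0.4, -0.1]
opening: 0.113
t: 1.8
eef_pos: [451.5, 27.1, 404.8]
tcp_rot: [-3.142, -0.0, 0.073]
ft_force: [-0.5, -0.8, 0.4]
opening: 0.005
```

View pics/w1.png

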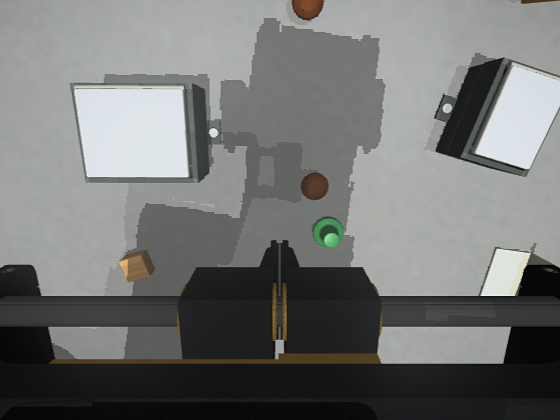

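```bash
python3 - <<'E'
from h import *
i=cv2.imread('pics/w1.png')[70:196,60:228]
cv2.imwrite('pics/w1c.png',cv2.resize(i,(800,600),interpolation=cv2.INTER_NEAREST))
r=env.read_camera('wrist')
for u,v in [(75.5,86),(183.5,86),(189,176.5),(84,178)]: print(ray(r,u,v,66))
E
```

```text
[542.95300532 220.12455201  66.        ]
[550.03587906 122.31722807  66.        ]
[467.24404997 117.45068543  66.        ]
[458.32981517 219.78843331  66.        ]
```

View pics/w1c.png

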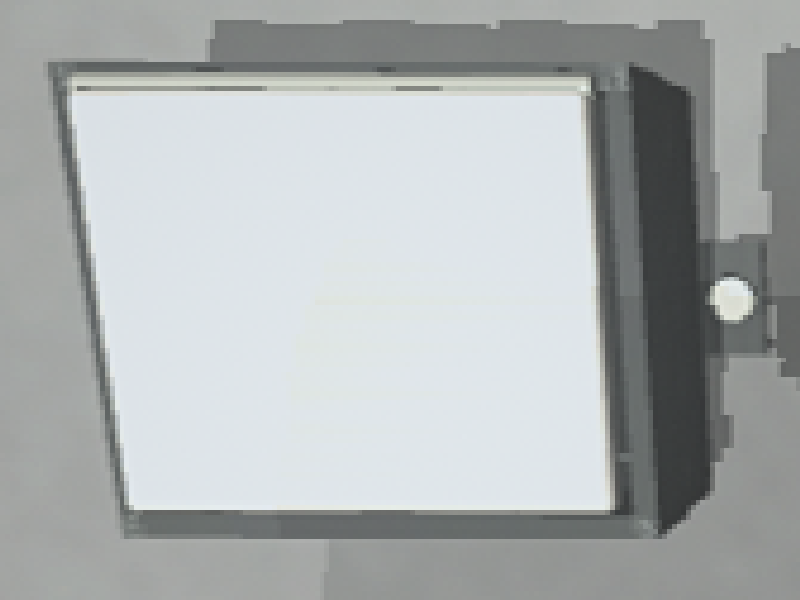

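```bash
python3 - <<'E'
from h import *
r=env.read_camera('wrist')
f=lambda x,y:ray(r,60+x/4.762-.3,70+y/4.762-.3,66)
for x,y in [(72,95),(585,95),(610,510),(128,510)]: print(f(x,y))
for x,y in [(70,82),(588,82)]: print(ray(r,60+x/4.762-.3,70+y/4.762-.3,62))
for x,y in [(50,65),(630,65),(658,537),(125,537)]: print('wall',ray(r,60+x/4.762-.3,70+y/4.762-.3,58))
E
```

```text
[539.28339147 219.27808922  66.        ]
[546.44299128 121.51896434  66.        ]
[466.50187968 116.88696166  66.        ]
[459.28118263 215.36870521  66.        ]
[541.77579502 221.78875723  62.        ]
[549.08016738 122.04957286  62.        ]
wall [544.79856015 227.73295979  58.        ]
wall [553.05535531 114.98385697  58.        ]
wall [459.91739387 108.92516613  58.        ]
wall [451.6932534  221.08378851  58.        ]
```

```bash
python3 -m pendant '[{"x":0.277,"y":-0.915,"z":0.2,"rx":0.0,"ry":0.0,"rz":0.0,"jaw":0.0},{"x":0.277,"y":-0.915,"z":0.83,"rx":0.0,"ry":0.0,"rz":0.0,"jaw":0.0},{"x":0.277,"y":-0.915,"z":0.83,"rx":0.0,"ry":0.0,"rz":0.0,"jaw":0.0},{"x":0.277,"y":-0.915,"z":0.83,"rx":0.0,"ry":0.0,"rz":0.0,"jaw":0.0},{"x":0.277,"y":-0.915,"z":0.83,"rx":0.0,"ry":0.0,"rz":0.0,"jaw":0.0}]'
python3 - <<'E'
from h import *
r=env.read_camera('wrist');cv2.imwrite('pics/w2.png',r['img'][:,:,::-1])
r=env.read_camera('scene');cv2.imwrite('pics/s2.png',cv2.resize(r['img'][90:240,230:430,::-1],(800,600)))
E
```

```text
t: 2.58
eef_pos: [483.5, 163.5, 280.2]
tcp_rot: [3.141, 0.001, 0.071]
ft_force: [0.9, -0.3, 1.5]
opening: 0.005
```

View pics/w2.png

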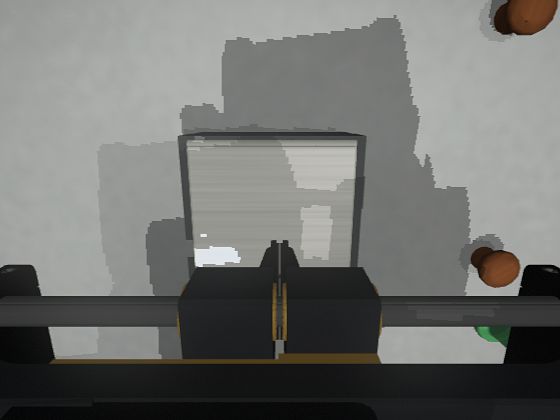

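View pics/s2.png

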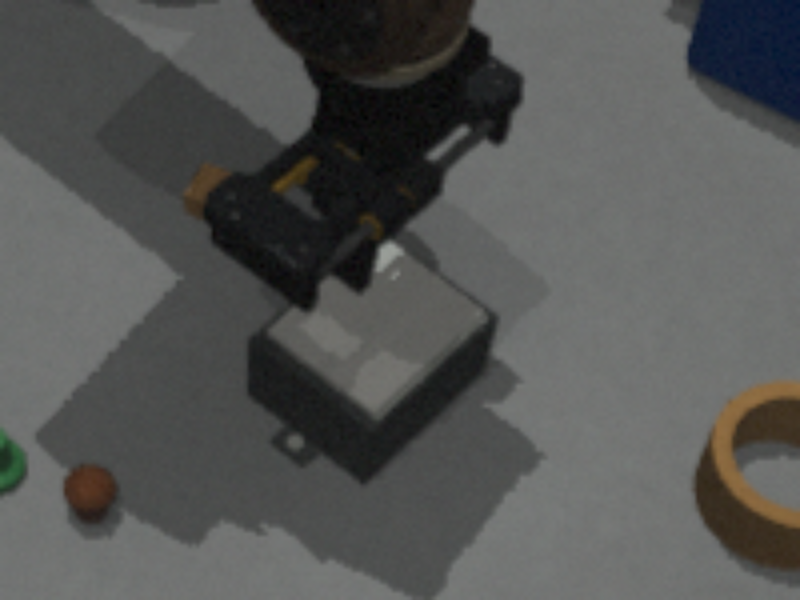

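```bash
python3 -m pendant '[{"x":0.0,"y":-0.02,"z":0.13,"rx":0.0,"ry":0.0,"rz":0.0,"jaw":0.0},{"x":0.0,"y":-0.02,"z":0.16,"rx":0.0,"ry":0.0,"rz":0.0,"jaw":0.0},{"x":0.0,"y":-0.02,"z":0.18,"rx":0.0,"ry":0.0,"rz":0.0,"jaw":0.0},{"x":0.0,"y":-0.02,"z":0.19,"rx":0.0,"ry":0.0,"rz":0.0,"jaw":0.0},{"x":0.0,"y":-0.02,"z":0.19,"rx":0.0,"ry":0.0,"rz":0.0,"jaw":0.0}]'
```

```text
t: 3.3
eef_pos: [483.0, 166.8, 252.7]
tcp_rot: [3.141, -0.001, 0.07]
ft_force: [-2.6, -2.1, 5.0]
opening: 0.005
```

```bash
python3 -m pendant '[{"x":0.0,"y":0.0,"z":0.01,"rx":0.0,"ry":0.0,"rz":0.0,"jaw":0.0},{"x":0.0,"y":0.0,"z":0.01,"rx":0.0,"ry":0.0,"rz":0.0,"jaw":0.0}]';python3 -m pendant '[{"x":0.0,"y":0.0,"z":0.01,"rx":0.0,"ry":0.0,"rz":0.0,"jaw":0.0},{"x":0.0,"y":0.0,"z":0.01,"rx":0.0,"ry":0.0,"rz":0.0,"jaw":0.0}]'
```

```text
t: 3.55
eef_pos: [483.0, 166.8, 251.6]
tcp_rot: [3.141, -0.001, 0.071]
ft_force: [-3.9, -4.3, 13.7]
opening: 0.007
t: 3.8
eef_pos: [482.8, 166.8, 251.3]
tcp_rot: [3.141, -0.002, 0.071]
ft_force: [-9.6, -7.8, 31.0]
opening: 0.004
```

```bash
python3 -m pendant '[{"x":0.0,"y":0.0,"z":-0.4,"rx":0.0,"ry":0.0,"rz":0.0,"jaw":0.0},{"x":-0.1,"y":0.0,"z":-0.8,"rx":0.0,"ry":0.0,"rz":0.0,"jaw":0.0},{"x":-0.1,"y":0.0,"z":-0.8,"rx":0.0,"ry":0.0,"rz":0.0,"jaw":0.0},{"x":-0.1,"y":0.0,"z":-0.8,"rx":0.0,"ry":0.0,"rz":0.0,"jaw":0.0},{"x":-0.1,"y":0.0,"z":-0.8,"rx":0.0,"ry":0.0,"rz":0.0,"jaw":0.0},{"x":-0.1,"y":0.0,"z":-0.8,"rx":0.0,"ry":0.0,"rz":0.0,"jaw":0.0}]'
python3 - <<'E'
from h import *
r=env.read_camera('wrist');cv2.imwrite('pics/w3.png',r['img'][:,:,::-1])
r=env.read_camera('scene');cv2.imwrite('pics/s3.png',cv2.resize(r['img'][90:240,230:430,::-1],(800,600)))
E
```

```text
t: 4.55
eef_pos: [468.2, 166.2, 367.7]
tcp_rot: [3.141, 0.002, 0.071]
ft_force: [-0.1, 0.4, -0.2]
opening: 0.009
```

View pics/w3.png

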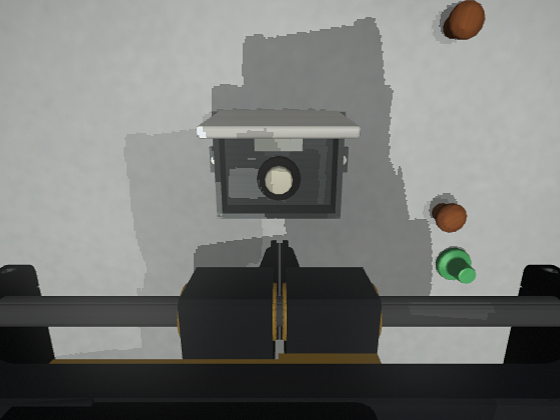

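View pics/s3.png

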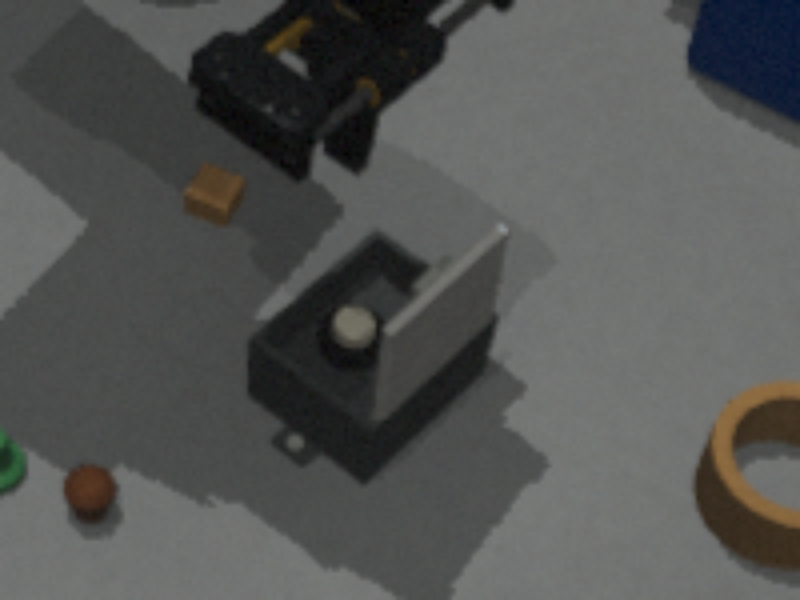

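```bash
python3 - <<'E'
from h import *
r=env.read_camera('wrist');print(ray(r,279,180,50))
for p in[(200,132),(359,132)]:print(ray(r,*p,140))
s=env.read_camera('scene');print(ray(s,230+354/4,90+327/4,50),env.state()['eef_pos'])
E
```

```text
[489.80744312 167.81192789  50.        ]
[532.90666801 219.37374349 140.        ]
[539.70808882 122.06078737 140.        ]
[491.51701556 164.20562143  50.        ] [468.15794005 166.24113088 368.24765755]
```

```bash
python3 -m pendant '[{"x":0.142,"y":0.0,"z":0.3,"rx":0.0,"ry":0.0,"rz":0.0,"jaw":0.0},{"x":0.142,"y":0.0,"z":0.6,"rx":0.0,"ry":0.0,"rz":0.0,"jaw":0.0},{"x":0.142,"y":0.0,"z":0.8,"rx":0.0,"ry":0.0,"rz":0.0,"jaw":0.0},{"x":0.142,"y":0.0,"z":0.8,"rx":0.0,"ry":0.0,"rz":0.0,"jaw":0.0}]'
python3 - <<'E'
from h import *
r=env.read_camera('wrist');cv2.imwrite('pics/w4.png',r['img'][:,:,::-1])
r=env.read_camera('scene');cv2.imwrite('pics/s4.png',cv2.resize(r['img'][90:240,230:430,::-1],(800,600)))
E
```

```text
t: 5.25
eef_pos: [489.1, 167.7, 247.0]
tcp_rot: [3.141, 0.004, 0.071]
ft_force: [-0.2, -0.4, 1.0]
opening: 0.005
```

View pics/w4.png

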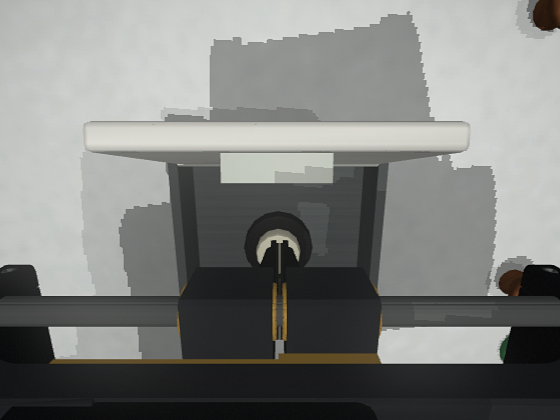

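View pics/s4.png

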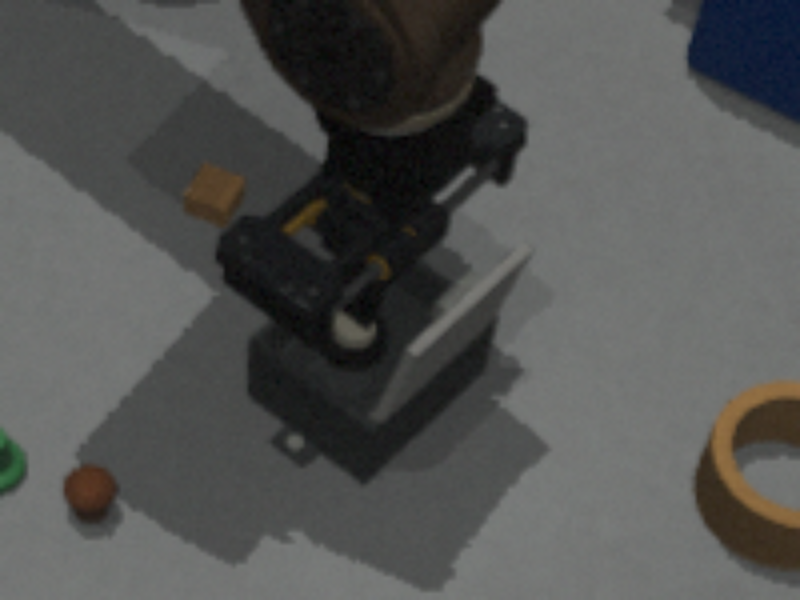

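```bash
python3 -m pendant '[{"x":0.0,"y":0.0,"z":0.04,"rx":0.0,"ry":0.0,"rz":0.0,"jaw":0.0},{"x":0.0,"y":0.0,"z":0.07,"rx":0.0,"ry":0.0,"rz":0.0,"jaw":0.0},{"x":0.0,"y":0.0,"z":0.085,"rx":0.0,"ry":0.0,"rz":0.0,"jaw":0.0},{"x":0.0,"y":0.0,"z":0.085,"rx":0.0,"ry":0.0,"rz":0.0,"jaw":0.0}]'
python3 -m pendant '[{"x":0.0,"y":0.0,"z":0.006,"rx":0.0,"ry":0.0,"rz":0.0,"jaw":0.0},{"x":0.0,"y":0.0,"z":0.006,"rx":0.0,"ry":0.0,"rz":0.0,"jaw":0.0}]'
```

```text
t: 5.85
eef_pos: [489.5, 167.8, 236.2]
tcp_rot: [-3.142, -0.001, 0.071]
ft_force: [1.5, 1.8, 2.5]
opening: 0.003
t: 6.1
eef_pos: [489.5, 167.8, 235.3]
tcp_rot: [-3.142, -0.001, 0.071]
ft_force: [3.6, 1.3, 4.3]
opening: 0.005
```

```bash
python3 -m pendant '[{"x":0.0,"y":0.0,"z":0.008,"rx":0.0,"ry":0.0,"rz":0.0,"jaw":0.0},{"x":0.0,"y":0.0,"z":0.008,"rx":0.0,"ry":0.0,"rz":0.0,"jaw":0.0}]'
python3 -m pendant '[{"x":0.0,"y":0.0,"z":0.006,"rx":0.0,"ry":0.0,"rz":0.0,"jaw":0.0},{"x":0.0,"y":0.0,"z":0.006,"rx":0.0,"ry":0.0,"rz":0.0,"jaw":0.0}]'
```

```text
t: 6.35
eef_pos: [489.5, 167.8, 234.3]
tcp_rot: [-3.142, -0.001, 0.071]
ft_force: [1.5, 0.9, 10.0]
opening: 0.003
t: 6.6
eef_pos: [489.4, 167.8, 234.1]
tcp_rot: [-3.141, -0.002, 0.071]
ft_force: [-0.4, 0.0, 20.3]
opening: 0.005
```

```bash
python3 -m pendant '[{"x":0.0,"y":0.0,"z":-0.3,"rx":0.0,"ry":0.0,"rz":0.0,"jaw":0.0},{"x":-0.1,"y":0.0,"z":-0.7,"rx":0.0,"ry":0.0,"rz":0.0,"jaw":0.0},{"x":-0.1,"y":0.0,"z":-1.0,"rx":0.0,"ry":0.0,"rz":0.0,"jaw":0.0},{"x":-0.1,"y":0.0,"z":-1.0,"rx":0.0,"ry":0.0,"rz":0.0,"jaw":0.0}]'
python3 - <<'E'
from h import *
r=env.read_camera('wrist');cv2.imwrite('pics/w5.png',r['img'][:,:,::-1])
E
```

```text
t: 7.1
eef_pos: [474.0, 166.7, 385.4]
tcp_rot: [-3.141, -0.004, 0.071]
ft_force: [0.5, -0.2, -0.4]
opening: 0.003
```

View pics/w5.png

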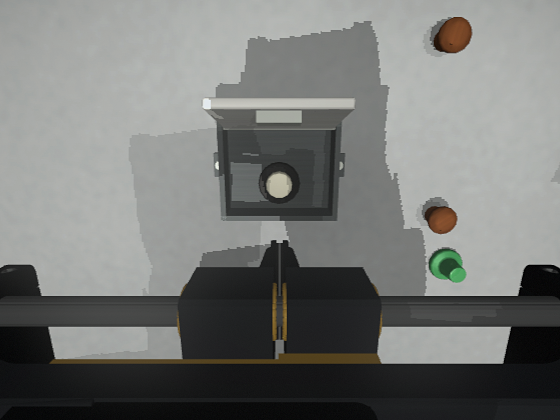

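```bash
python3 - <<'E'
from h import *
r=env.read_camera('wrist')
for p in[(279,98),(279,107)]:print(ray(r,*p,140))
E
python3 -m pendant '[{"x":0.4,"y":0.0,"z":0.0,"rx":0.0,"ry":0.0,"rz":0.0,"jaw":0.0},{"x":0.8,"y":0.0,"z":0.0,"rx":0.0,"ry":0.0,"rz":0.0,"jaw":0.0},{"x":0.82,"y":0.0,"z":0.0,"rx":0.0,"ry":0.0,"rz":0.0,"jaw":0.0},{"x":0.82,"y":0.0,"z":0.3,"rx":0.0,"ry":0.0,"rz":0.0,"jaw":0.0},{"x":0.82,"y":0.0,"z":0.3,"rx":0.0,"ry":0.0,"rz":0.0,"jaw":0.0}]'
python3 - <<'E'
from h import *
r=env.read_camera('scene');cv2.imwrite('pics/s6.png',cv2.resize(r['img'][70:265,200:460,::-1],(800,600)))
E
```

```text
[563.04388574 172.93994684 140.        ]
[557.5385854 172.5549566 140.       ]
t: 7.82
eef_pos: [595.9, 175.2, 333.9]
tcp_rot: [3.141, 0.009, 0.071]
ft_force: [0.1, -0.4, 0.4]
opening: 0.005
```

View pics/s6.png

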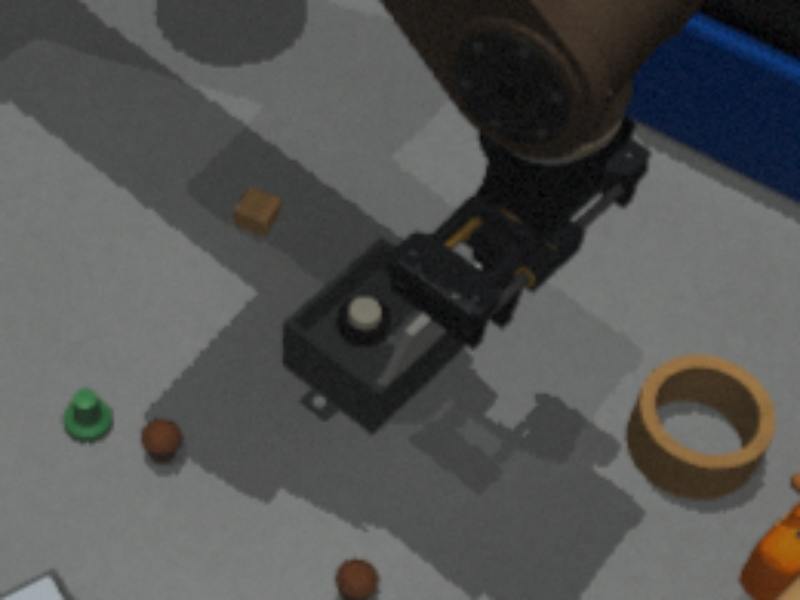

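```bash
python3 -m pendant '[{"x":-0.11,"y":0.0,"z":0.08,"rx":0.0,"ry":0.0,"rz":0.0,"jaw":0.0},{"x":-0.175,"y":0.0,"z":0.08,"rx":0.0,"ry":0.0,"rz":0.0,"jaw":0.0},{"x":-0.238,"y":0.0,"z":0.08,"rx":0.0,"ry":0.0,"rz":0.0,"jaw":0.0},{"x":-0.3,"y":0.0,"z":0.083,"rx":0.0,"ry":0.0,"rz":0.0,"jaw":0.0},{"x":-0.363,"y":0.0,"z":0.086,"rx":0.0,"ry":0.0,"rz":0.0,"jaw":0.0},{"x":-0.425,"y":0.0,"z":0.105,"rx":0.0,"ry":0.0,"rz":0.0,"jaw":0.0},{"x":-0.483,"y":0.0,"z":0.124,"rx":0.0,"ry":0.0,"rz":0.0,"jaw":0.0},{"x":-0.54,"y":0.0,"z":0.158,"rx":0.0,"ry":0.0,"rz":0.0,"jaw":0.0},{"x":-0.589,"y":0.0,"z":0.192,"rx":0.0,"ry":0.0,"rz":0.0,"jaw":0.0},{"x":-0.589,"y":0.0,"z":0.192,"rx":0.0,"ry":0.0,"rz":0.0,"jaw":0.0}]'
python3 - <<'E'
from h import *
r=env.read_camera('scene');cv2.imwrite('pics/s7.png',cv2.resize(r['img'][70:265,200:460,::-1],(800,600)))
E
```

```text
t: 9.12
eef_pos: [508.4, 169.1, 308.6]
tcp_rot: [3.141, 0.001, 0.071]
ft_force: [0.0, -0.1, 1.9]
opening: 0.005
```

View pics/s7.png

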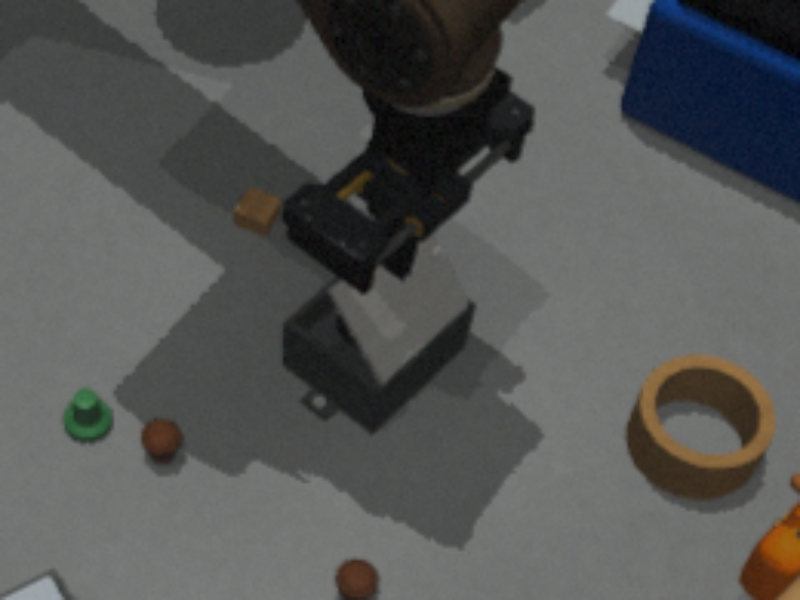

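```bash
python3 -m pendant '[{"x":-0.045,"y":0.0,"z":0.046,"rx":0.0,"ry":0.0,"rz":0.0,"jaw":0.0},{"x":-0.085,"y":0.0,"z":0.1,"rx":0.0,"ry":0.0,"rz":0.0,"jaw":0.0},{"x":-0.115,"y":0.0,"z":0.15,"rx":0.0,"ry":0.0,"rz":0.0,"jaw":0.0},{"x":-0.142,"y":0.0,"z":0.21,"rx":0.0,"ry":0.0,"rz":0.0,"jaw":0.0},{"x":-0.16,"y":0.0,"z":0.27,"rx":0.0,"ry":0.0,"rz":0.0,"jaw":0.0},{"x":-0.169,"y":0.0,"z":0.33,"rx":0.0,"ry":0.0,"rz":0.0,"jaw":0.0},{"x":-0.17,"y":0.0,"z":0.365,"rx":0.0,"ry":0.0,"rz":0.0,"jaw":0.0},{"x":-0.17,"y":0.0,"z":0.37,"rx":0.0,"ry":0.0,"rz":0.0,"jaw":0.0},{"x":-0.17,"y":0.0,"z":0.37,"rx":0.0,"ry":0.0,"rz":0.0,"jaw":0.0}]'
python3 -m pendant '[{"x":0.0,"y":0.0,"z":0.01,"rx":0.0,"ry":0.0,"rz":0.0,"jaw":0.0},{"x":0.0,"y":0.0,"z":0.01,"rx":0.0,"ry":0.0,"rz":0.0,"jaw":0.0}]'
```

```text
t: 10.3
eef_pos: [483.1, 167.3, 253.1]
tcp_rot: [3.141, 0.001, 0.071]
ft_force: [-3.7, 0.0, 4.6]
opening: 0.005
t: 10.55
eef_pos: [483.2, 167.3, 251.9]
tcp_rot: [3.141, 0.001, 0.071]
ft_force: [-3.0, -1.4, 4.2]
opening: 0.003
```

```bash
python3 -m pendant '[{"x":0.0,"y":0.0,"z":0.008,"rx":0.0,"ry":0.0,"rz":0.0,"jaw":0.0},{"x":0.0,"y":0.0,"z":0.008,"rx":0.0,"ry":0.0,"rz":0.0,"jaw":0.0}]'
python3 -m pendant '[{"x":0.0,"y":0.0,"z":0.006,"rx":0.0,"ry":0.0,"rz":0.0,"jaw":0.0},{"x":0.0,"y":0.0,"z":0.006,"rx":0.0,"ry":0.0,"rz":0.0,"jaw":0.0}]'
```

```text
t: 10.8
eef_pos: [483.1, 167.3, 251.6]
tcp_rot: [3.141, 0.0, 0.071]
ft_force: [-7.8, -1.7, 17.4]
opening: 0.007
t: 11.05
eef_pos: [483.1, 167.3, 251.3]
tcp_rot: [3.141, -0.0, 0.071]
ft_force: [-11.0, -2.1, 27.3]
opening: 0.007
```

At the solid stop (251.3, same as before). Release and look.

```bash
python3 -m pendant '[{"x":0.0,"y":0.0,"z":-0.1,"rx":0.0,"ry":0.0,"rz":0.0,"jaw":0.0},{"x":0.0,"y":0.0,"z":-0.4,"rx":0.0,"ry":0.0,"rz":0.0,"jaw":0.0},{"x":-0.1,"y":0.0,"z":-0.9,"rx":0.0,"ry":0.0,"rz":0.0,"jaw":0.0},{"x":-0.3,"y":0.0,"z":-0.9,"rx":0.0,"ry":0.0,"rz":0.0,"jaw":0.0},{"x":-0.3,"y":0.0,"z":-0.9,"rx":0.0,"ry":0.0,"rz":0.0,"jaw":0.0},{"x":-0.3,"y":0.0,"z":-0.9,"rx":0.0,"ry":0.0,"rz":0.0,"jaw":0.0},{"x":-0.3,"y":0.0,"z":-0.9,"rx":0.0,"ry":0.0,"rz":0.0,"jaw":0.0},{"x":-0.3,"y":0.0,"z":-0.9,"rx":0.0,"ry":0.0,"rz":0.0,"jaw":0.0}]'
python3 - <<'E'
from h import *
r=env.read_camera('scene');cv2.imwrite('pics/s8.png',r['img'][:,:,::-1])
r=env.read_camera('wrist');cv2.imwrite('pics/w8.png',r['img'][:,:,::-1])
E
```

```text
t: 12.05
eef_pos: [439.1, 164.2, 384.4]
tcp_rot: [3.141, 0.001, 0.07]
ft_force: [-0.7, 0.3, -0.1]
opening: 0.007
```

View pics/s8.png

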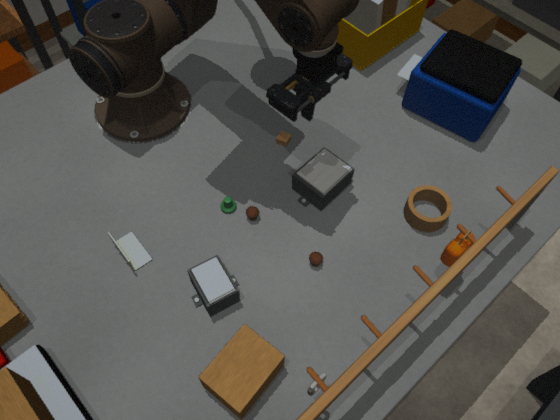

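View pics/w8.png

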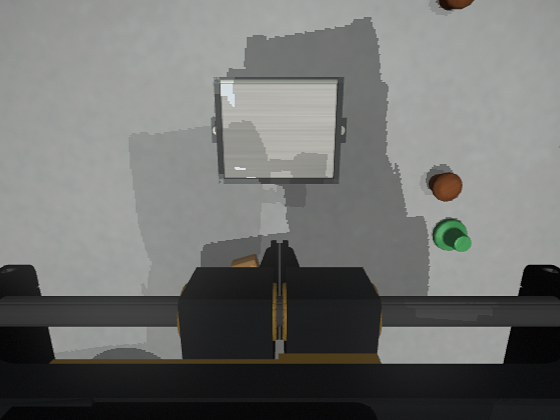

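The wide cover is shut at scene (323,172), about 0.9 s after release. The narrow cover is shut at (213,283), and the loose things are at the same pixels as at the start.

```bash
python3 - <<'E'
from cell import env
s=env.state();print(s['t'],s['ft_force']);print(env.job_done())
E
```

```text
12.15 [-0.15683362 -0.56282692 -0.34532376]
the job is handed in; nothing more can be done
None
```

The job is done and was handed in at 12.15 s. Using only the closed fingertips, I:
- **Opened the cover:** I pressed the wide cover to its solid stop (31 N) and it popped open.
- **Pressed the button:** I took the reset button down to its stop (about 20 N) and let go. The picture afterwards showed it back up.
- **Closed the cover:** I swung the cover over from behind, pressed it to the same stop height (27 N) and let go.

**Last checks:** About 0.9 s after release, the scene and wrist pictures showed the wide cover level and shut. The narrow cover was still shut, and the loose things were where they started. The arm was clear, with under 1 N on the wrist.

**Disagreements:**
- The first two move calls were refused as invalid because I had left out some keys. Nothing moved.
- The first look at the open cover put its edge about 20 mm short of the expected place, because it was still swinging up. A later look matched.
- Cover positions from the different cameras differed by up to about 4 mm, which did not affect the presses.

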